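# Find the rocking caddy lid and press it home

### The job

One of the four steel lids on the condiment caddy is not seated. Press on the lids near an edge until you find the one that rocks, making it visibly dip under your fingertip, then push that lid down on its middle until it sits fully home, flush like the others. Only press: do not lift any lid, leave the mill, jar and bowl where they are, and finish clear of everything.

Things in the scene. Friction and masses are not known exactly. Their poses are not given: they have to be found in the camera images.
- caddy: Grey metal caddy, 120 (its x) x 438 (its y) x 64 mm, fixed on screw feet that hold its underside 1 to 36 mm above the worktop; origin under the middle of its underside, z up. Four square wells along y, 106 mm apart: pockets 92 mm square, 10 mm deep, with a ledge all round 54 mm above the origin. A lid on its ledge has its flat top flush with the rim (64 mm above the origin).
- lid_a: Loose flat square steel lid over the well at the caddy's +y end (caddy y +159 mm), 88 x 88 x 10 mm, about 0.22 kg, all four alike; origin at the centre of its underside, z up, axes along the caddy's. Flat top 10 mm above the origin, bare but for an upright lift tab (3 mm thick, 30 mm along y, 8 mm tall) 38.5 mm from the centre on the +x side.
- lid_b: Loose flat square steel lid over the second well from the +y end (caddy y +53 mm), 88 x 88 x 10 mm, about 0.22 kg, all four alike; origin at the centre of its underside, z up, axes along the caddy's. Flat top 10 mm above the origin, bare but for an upright lift tab (3 mm thick, 30 mm along y, 8 mm tall) 38.5 mm from the centre on the +x side.
- lid_c: Loose flat square steel lid over the third well from the +y end (caddy y -53 mm), 88 x 88 x 10 mm, about 0.22 kg, all four alike; origin at the centre of its underside, z up, axes along the caddy's. Flat top 10 mm above the origin, bare but for an upright lift tab (3 mm thick, 30 mm along y, 8 mm tall) 38.5 mm from the centre on the +x side.
- lid_d: Loose flat square steel lid over the well at the -y end (caddy y -159 mm), 88 x 88 x 10 mm, about 0.22 kg, all four alike; origin at the centre of its underside, z up, axes along the caddy's. Flat top 10 mm above the origin, bare but for an upright lift tab (3 mm thick, 30 mm along y, 8 mm tall) 38.5 mm from the centre on the +x side.
- well_a (a point): Centre of the well at the caddy's +y end (caddy y +159 mm) at ledge height (54 mm above the caddy's origin), where lid_a's origin belongs. Three of the four lids, any of them, sit solidly on their ledges and do not give.
- well_b (a point): Centre of the second well from the +y end (caddy y +53 mm) at ledge height (54 mm above the caddy's origin), where lid_b's origin belongs. The unseated lid, any of the four, stands level but 3 mm too high on a hidden 20 mm square catch under its middle.
- well_c (a point): Centre of the third well from the +y end (caddy y -53 mm) at ledge height (54 mm above the caddy's origin), where lid_c's origin belongs. Pressing the unseated lid with 2 to 6 N, 30 to 38 mm from its centre toward any edge, dips that edge about 3 mm (tilt about 0.09 rad); let go, it levels again. Light edge presses do not seat it.
- well_d (a point): Centre of the well at the -y end (caddy y -159 mm) at ledge height (54 mm above the caddy's origin), where lid_d's origin belongs. Pushing the unseated lid with about 15 to 25 N within 7 mm of its centre slides the catch down 3 mm; the lid lands on its ledge and stays.
- mill: Bystander: dark wooden pepper mill, 52 mm wide, 120 mm tall, standing beyond the caddy's +y end; origin under its base.
- jar: Bystander: glass jar with steel cap, 64 mm wide, 100 mm tall, standing beyond the caddy's -y end; origin under its base.
- bowl: Bystander: white ceramic bowl, 90 mm wide, 45 mm high, standing on the far side of the caddy; origin under its base.
Mind the look-alikes: they are no part of the job. Leave any purple or red look-alike of the lid_a alone. Leave any blue look-alike of the lid_b alone.

How it is judged (in metres and radians):
On the way, in this order (a step that is already met when the one before it is completed fails the run):
1. the loose lid rocks under a fingertip: some lid tilts by more than 0.04 rad while the fingers press on it (((angle between lid_a's own z axis and vertical above 0.04 rad and contact force between the fingers and lid_a above 0.3 N) or (angle between lid_b's own z axis and vertical above 0.04 rad and contact force between the fingers and lid_b above 0.3 N) or (angle between lid_c's own z axis and vertical above 0.04 rad and contact force between the fingers and lid_c above 0.3 N) or (angle between lid_d's own z axis and vertical above 0.04 rad and contact force between the fingers and lid_d above 0.3 N))), for 0.05 s.
2. the lids are all down on their ledges (z of lid_a in the frame of caddy between 0.052 and 0.0555 m and angle between each of lid_a, lid_b, lid_c, lid_d's own z axis and vertical below 0.025 rad and horizontal distance between lid_a and well_a below 0.006 m and z of lid_b in the frame of caddy between 0.052 and 0.0555 m and horizontal distance between lid_b and well_b below 0.006 m and z of lid_c in the frame of caddy between 0.052 and 0.0555 m and horizontal distance between lid_c and well_c below 0.006 m and z of lid_d in the frame of caddy between 0.052 and 0.0555 m and horizontal distance between lid_d and well_d below 0.006 m), for 0.2 s.
At the end, for the whole second after the job is handed in: All four lids lie at rest on their ledges in their own wells, flush with the rim: each less than 1.5 mm above its ledge, tilted less than 0.025 rad and within 6 mm of its well's centre (all of step 2 and linear speed of each of lid_a, lid_b, lid_c, lid_d below 0.02 m/s); the robot touches nothing.
It fails at once if a lid is lifted: its centre more than 14 mm above its ledge, or tipped up by more than 0.3 rad (z of any of lid_a, lid_b, lid_c, lid_d in the frame of caddy above 0.068 m or angle between any of lid_a, lid_b, lid_c, lid_d's own z axis and vertical above 0.3 rad).
It fails at once if the mill, the jar or the bowl is pushed more than 25 mm or tipped over (distance of any of mill, jar, bowl from where it was at the start of the episode above 0.025 m or angle between any of mill, jar, bowl's own z axis and vertical above 0.4 rad).
It also fails if it takes over 45 s, if anything falls off the work surface, if the arm or the gripper's body presses on something with over 40 N, if the wrist force passes 120 N, or if a joint passes its speed limit or range.

### The arm

A 6-joint arm with a two-finger parallel gripper is mounted at the origin on the work surface. World frame = base frame: x ahead of the robot, y to its left, z up, the work surface at z = 0. Lengths are in mm, angles in rad, forces in N, time in s.
With the tool pointing down it reaches from about 400 to 925 mm from the base axis. Payload 12.5 kg.
Tool frame: the origin (TCP) lies midway between the tips of the shut fingers; the grasp point (between the pads) lies 19 mm behind it (env.pinch_z is the z of the grasp point in the tool frame, in mm); z points along the fingers, y is the line along which they close (so a half turn about z gives the same grasp; the last joint's range is limited). The gripper opens to 95 mm and grips with 3 to 60 N. Pads are 20 mm wide; open, the fingers measure 119 mm over their backs; the gripper's body (75 mm by 180 mm) begins 59 mm behind the grasp point.
Start: joints at [-1.311, 0.491, 1.559, -0, 1.092, -0.106], TCP at [223.584, -583.658, 214.661] pointing down, gripper open.
Joint ranges: [-3.1, 3.1], [-0.84, 2.19], [0.05, 2.79], [-1.13, 4.28], [0.06, 2.93], [-2.69, 2.69]. Speed limits (rad/s): [2.22, 2.22, 2.79, 3.14, 3.14, 3.14].

### API

Orientations are given as [roll, pitch, yaw] about the fixed x, y, z axes, in that order (R = Rz(yaw) Ry(pitch) Rx(roll)).
In Python, from cell import env, eyes gives the robot as it stands.
- The arm moves only by the shell command python3 -m inch 'ROWS'. ROWS is JSON, a list of rows, each a list of 3 entries, a list of its own where there are three numbers: the shift along the tool's x, y, z in units of 60 mm (1.0 is 60 mm), then the turn about the tool's z in units of 5 degrees (1.0 is 5 degrees), then the closure, from -1 (fully open) to 1 (shut). In form: [[[tx, ty, tz], turn, claw], ...]. A call has exactly 10 rows; each row shifts and turns the commanded pose from where the row before left it, along the tool's axes as they then stand; what a row does not reach is not made up. A row lasts 1/8 s, in which the tool goes at most 62.5 mm and 10.7 degrees, less where a joint would pass 70% of its speed; a pose out of reach is approached as far as the arm can. A call is refused whole if a number of a shift passes 1 or a number of a turn 1, either way. A call with a gripper value outside its range is refused whole. The fingers move at their own pace and stop on an object; the grip force is fixed at half the most. Time passes only in rows, so rows that do not move let the fingers close, or fill a call up. It gives the time, the measured TCP pose, the force, the opening and the grip force at its end, in the units of the state.
- env.state(): the state, without advancing time (a new reading comes with each control period).
- eyes.read_camera(name): name is "scene" or "top" or "wrist"; returns a dict with "pixels" (420x560x3 uint8, red, green, blue), "fx", "fy", "cx", "cy" (pixels), "extrinsics" (4x4, takes a point from world to camera coordinates). Camera axes: x right, y down, z forward; pixel columns grow to the right and rows downward; lengths in mm; the calibration is good to about 2 mm. A picture is of the moment at which its call begins. There is no depth.
- env.job_done(): hands the job in; it is judged then, once.
Trained networks look in a picture, given as the dict that the camera call returned (one of the last four; its "shot" number tells which), for a name from the list of things; names that differ only in an ending like _2 or _b are one class to them, and where a whole thing is asked for, a point or a joint stands for the part that bears it (a point fixed in the world has none). Each returns a list of dicts, best first, with "score" (0 to 1); they miss things now and then, are a little off and sometimes report something else, mostly with a low value. They report only what shows in the picture. A call takes as long as a camera call. They do not tell look-alikes from the thing itself.
- eyes.boxes_of(name, picture): "centre" ([row, column] in pixels, amid what is visible of it).
- eyes.cut_out(name, picture): "mask" (420x560 bool, what is visible of it) and "centre" ([row, column] in pixels, amid what is visible of it).
- eyes.spot_point(name, picture): "centre" ([row, column] in pixels: a listed point, or the origin of a listed thing).
The state is a dict: "t": time; "joints": joint angles; "qvel": joint speeds; "tau": joint torques, N m; "eef_pos": TCP position; "tcp_rot": TCP orientation; "ft_force": force on the tool from outside, world axes, zero at the start; "moment": the same for the moment, N m; "opening": opening from 0.0 (shut) to 1.0 (fully open); "grip_force": force on a finger pad.
Only numpy, scipy, OpenCV 4.12 (cv2) and the standard library are available. Lean on these libraries where they do the work, as an engineer would, in place of code of your own. Each camera call takes 0.05 s, during which the arm holds its last target. There are 200 camera calls.

## Working session

There is one attempt and no reset: what is moved stays moved. The work goes in short steps, Python scripts to look and compute and a shell command to move; the robot and the scene stay as the last step left them, time stands still between calls to the robot, and variables do not carry over. Pictures are saved under pics/ and viewed, at most 10 in all, crops included, and the job is handed in when it is done.

```bash
ls; mkdir -p pics; cat > h.py <<'E'
import numpy as np, cv2
from cell import env, eyes
def proj(p,P):
    q=p["extrinsics"]@np.append(P,1); return [p["fy"]*q[1]/q[2]+p["cy"], p["fx"]*q[0]/q[2]+p["cx"]]
def tri(obs):
    A=[];b=[]
    for p,(r,c) in obs:
        E=np.array(p["extrinsics"]); R,t=E[:3,:3],E[:3,3]
        d=R.T@np.array([(c-p["cx"])/p["fx"],(r-p["cy"])/p["fy"],1]); d/=np.linalg.norm(d)
        o=-R.T@t; M=np.eye(3)-np.outer(d,d); A.append(M); b.append(M@o)
    return np.linalg.solve(sum(A),sum(b))
def save(p,n): cv2.imwrite("pics/"+n,cv2.cvtColor(p["pixels"],cv2.COLOR_RGB2BGR))
def plane(p,rc,z):
    E=np.array(p["extrinsics"]); R,t=E[:3,:3],E[:3,3]
    d=R.T@np.array([(rc[1]-p["cx"])/p["fx"],(rc[0]-p["cy"])/p["fy"],1]); o=-R.T@t
    return o+d*(z-o[2])/d[2]
E
python3 - <<'E'
from h import *
np.set_printoptions(precision=1,suppress=True)
S={n:eyes.read_camera(n) for n in("scene","top")}
for n,p in S.items():
    save(p,n+"0.png")
    E=np.array(p["extrinsics"]);print(n,-E[:3,:3].T@E[:3,3],p["fx"])
    for k in("caddy","lid_a","well_a","mill","jar","bowl"):
        print(n,k,[(round(d["score"],2),np.round(d["centre"],1).tolist()) for d in eyes.spot_point(k,p)][:7])
s=env.state();print(s["t"],s["eef_pos"],s["tcp_rot"],s["ft_force"],env.pinch_z)
E
```

```text
pics
scene [ 926.9 -522.4  954.8] 489.28052094041027
scene caddy [(0.91, [203.6, 282.5])]
scene lid_a [(0.97, [172.7, 222.5]), (0.86, [175.1, 296.0]), (0.81, [173.2, 397.9]), (0.6, [235.5, 234.8]), (0.59, [147.6, 320.3]), (0.59, [202.6, 266.4])]
scene well_a [(0.69, [204.3, 267.2]), (0.62, [175.7, 297.1]), (0.59, [147.2, 320.1])]
scene mill [(0.72, [142.4, 350.3])]
scene jar [(0.59, [305.9, 226.0]), (0.23, [174.3, 295.0])]
scene bowl [(0.8, [222.2, 351.0])]
top [ 467.2   62.7 1165.9] 509.2599447930993
top caddy [(0.79, [225.5, 265.5])]
top lid_a [(0.97, [312.2, 168.9]), (0.94, [226.8, 339.4]), (0.91, [312.8, 252.7]), (0.64, [218.8, 240.8]), (0.57, [223.0, 289.2]), (0.57, [141.6, 150.2]), (0.56, [217.0, 189.7])]
top well_a []
top mill [(0.78, [210.2, 143.7])]
top jar [(0.98, [207.3, 387.1])]
top bowl [(0.83, [154.7, 241.1])]
0.7 [ 223.6 -583.7  214.7] [ 3.1 -0.   0.4] [0.3 0.4 0.3] -18.8
```

View pics/scene0.png

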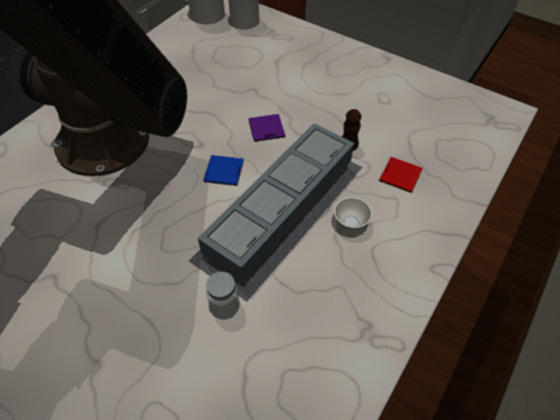

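View pics/top0.png

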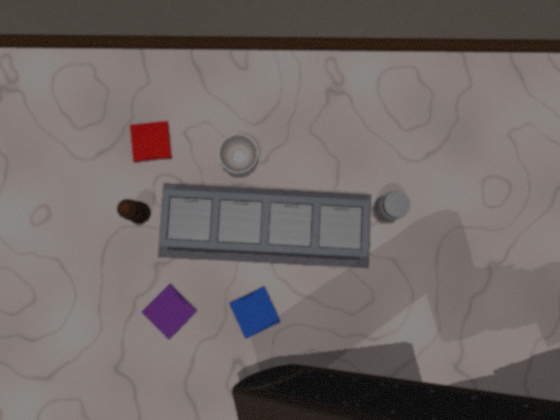

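The pictures show the four grey lids of the caddy in a row. In top, a to d run left to right from col 190 to col 340, near row 220. In scene, they run from upper right (147,320) to lower left (235,235). The mill is at the a end and the jar at the d end. The bowl is on the far side. The coloured plates on the table are look-alikes.

```bash
python3 - <<'E'
from h import *
from scipy.optimize import least_squares
np.set_printoptions(precision=1,suppress=True)
S,T=eyes.read_camera("scene"),eyes.read_camera("top")
a=[[147.6,320.3],[175.2,296.0],[202.6,266.4],[235.5,234.8]]
b=[[217,189.7],[218.8,240.8],[223,289.2],[226.8,339.4]]
for i in range(4): print("abcd"[i],tri([(S,a[i]),(T,b[i])]))
# fit x,y,z,yaw of the row of lid origins
def pts(v): return [np.array([v[0]-np.sin(v[3])*y,v[1]+np.cos(v[3])*y,v[2]]) for y in(159,53,-53,-159)]
f=lambda v:np.ravel([np.subtract(proj(S,P),q) for P,q in zip(pts(v),a)]+[np.subtract(proj(T,P),q) for P,q in zip(pts(v),b)])
r=least_squares(f,[500,0,80,0],loss="soft_l1",x_scale=[1,1,1,.01]);print(r.x[:3],"yaw",round(r.x[3],4),np.array(pts(r.x)));print(f(r.x))
# masks of lids & zoomed crops
for n,p,(r0,r1,c0,c1) in(("s",S,(115,285,190,370)),("t",T,(175,275,150,380))):
    im=cv2.cvtColor(p["pixels"],cv2.COLOR_RGB2BGR).copy();k=4 if n=="s" else 3.4
    im=cv2.resize(im[r0:r1,c0:c1],None,fx=k if n=='t' else 3.5,fy=k if n=='t' else 3.5,interpolation=cv2.INTER_CUBIC);kk=k if n=='t' else 3.5
    for P in pts(r_x:=r.x) if False else []: pass
    R=np.array([[np.cos(r.x[3]),-np.sin(r.x[3])],[np.sin(r.x[3]),np.cos(r.x[3])]])
    for w in[(-60,-219),(60,-219),(60,219),(-60,219)]:
        q=proj(p,np.append(r.x[:2]+R@w,r.x[2]+10)); cv2.circle(im,(int((q[1]-c0+.5)*kk),int((q[0]-r0+.5)*kk)),3,(0,0,255),1)
    for yc in(159,53,-53,-159):
      for w in[(-44,-44),(44,-44),(44,44),(-44,44)]:
        q=proj(p,np.append(r.x[:2]+R@(np.array(w)+[0,yc]),r.x[2]+10)); cv2.circle(im,(int((q[1]-c0+.5)*kk),int((q[0]-r0+.5)*kk)),2,(0,255,0),1)
    im=np.clip(im.astype(float)*1.6,0,255).astype(np.uint8); print(im.shape);cv2.imwrite(f"pics/{n}1.png",im)
s=env.state();print(s["t"],s["eef_pos"],s["tcp_rot"])
E
```

```text
a [544.9 230.9  87.2]
b [542.  123.5  85.5]
c [531.9  19.6  85.5]
d [524.1 -88.2  80.7]
[535.9  71.8  84.9] yaw -0.0644 [[546.2 230.4  84.9]
 [539.3 124.7  84.9]
 [532.5  18.9  84.9]
 [525.7 -86.9  84.9]]
[ 0.9  0.7 -0.6 -0.6  0.4  1.1 -1.3  1.9 -0.1  0.7  1.4 -0.4  0.5  0.9
  0.   0.4]
(595, 630, 3)
(340, 782, 3)
0.8 [ 223.6 -583.7  214.7] [3.1 0.  0.4]
```

View pics/s1.png

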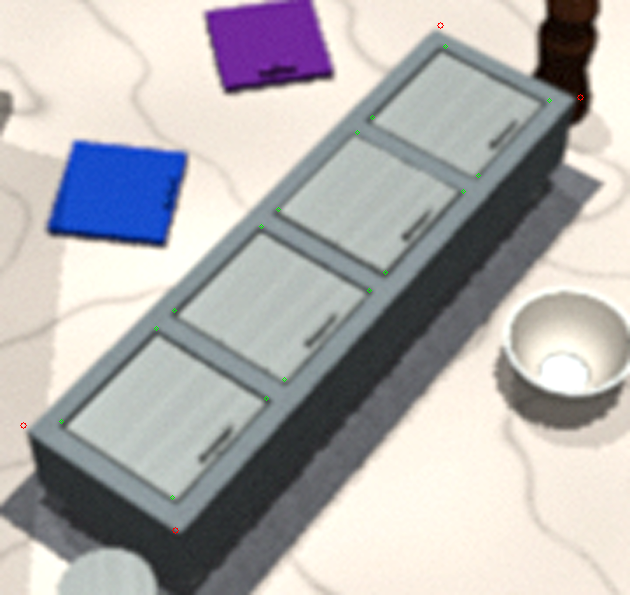

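View pics/t1.png

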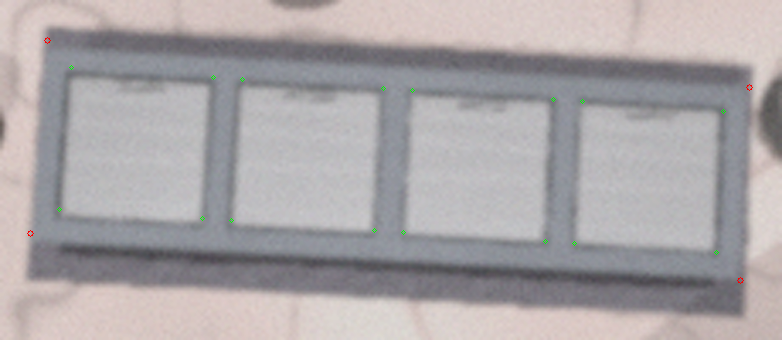

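Scene crop: all four lids look alike and the green markers sit close to the lid corners. Top crop: the markers are about 5 crop px (about 1.5 px, 3 mm) too far out in +x, so I refit on the rim and lid corners.

```bash
cat > fit.py <<'E'
from h import *
from scipy.optimize import least_squares
np.set_printoptions(precision=2,suppress=True)
S,T=eyes.read_camera("scene"),eyes.read_camera("top")
rim=[(60,219),(60,-219),(-60,-219),(-60,219)]
tp=[(47,48),(750,82),(743,282),(32,242)]; sp=[(574,98),(180,530),(30,430),(435,32)]
lid=[(44,203),(-44,203),(44,-203),(-44,-203)]; lt=[(67,74),(59,218),(722,109),(717,250)]; ls=[(547,103),(444,50),(172,499),(64,425)]
def W(v,w): c,s=np.cos(v[3]),np.sin(v[3]); return np.array([v[0]+c*w[0]-s*w[1],v[1]+s*w[0]+c*w[1],v[2]])
def f(v):
    o=[]
    for w,t,s in zip(rim+lid,tp+lt,sp+ls):
        o+=[proj(T,W(v,w))-np.array([t[1]/3.4+174.5,t[0]/3.4+149.5]),proj(S,W(v,w))-np.array([s[1]/3.5+114.5,s[0]/3.5+189.5])]
    return np.ravel(o)
r=least_squares(f,[535,70,95,-.06],loss="soft_l1",x_scale=[1,1,1,.01]);v=r.x
if __name__=="__main__":
    print("rim centre",v[:3],"yaw",v[3]);print(f(v).reshape(-1,4))
    for n,y in zip("abcd",(159,53,-53,-159)): print(n,W(v,(0,y)),"edge -x 34:",W(v,(-34,y)))
    s=env.state();R=cv2.Rodrigues(np.zeros(3))[0]
    from scipy.spatial.transform import Rotation as Ro
    print(s["tcp_rot"]);print(Ro.from_euler("xyz",s["tcp_rot"]).as_matrix())
E
python3 fit.py
```

```text
rim centre [534.72  72.07  91.72] yaw -0.05168753283102724
[[-0.24 -0.09 -0.14  0.57]
 [ 1.06 -0.73  1.01 -0.14]
 [-1.24 -0.73  0.07 -1.34]
 [-0.49  0.08 -1.59 -0.06]
 [ 0.04  1.06 -0.62 -0.71]
 [-0.67  0.36 -0.56 -0.96]
 [ 0.18 -0.25  0.37  1.06]
 [ 0.17 -0.36  0.2  -0.29]]
a [542.94 230.86  91.72] edge -x 34: [508.98 232.61  91.72]
b [537.46 125.    91.72] edge -x 34: [503.51 126.75  91.72]
c [531.99  19.14  91.72] edge -x 34: [498.03  20.9   91.72]
d [526.51 -86.72  91.72] edge -x 34: [492.55 -84.96  91.72]
[3.14 0.   0.37]
[[ 0.93  0.36  0.  ]
 [ 0.36 -0.93 -0.  ]
 [-0.    0.   -1.  ]]
```

```bash
python3 -m inch '[[[0.8,0,0],0.97,1],[[0.8,0,0],0.97,1],[[0.8,0,0],0.97,1],[[0.8,0,0],0.97,1],[[0.8,0,0],0.96,1],[[0,-0.9,0],0,1],[[0,-0.9,0],0,1],[[0,-0.9,0],0,1],[[0,-0.9,0],0,1],[[0,0,0],0,1]]'
cat > to.py <<'E'
import sys
from fit import *
s=env.state();e=np.array(s["eef_pos"])
t=v.copy() if 0 else v
c,sn=np.cos(v[3]),np.sin(v[3]);d=e[:2]-v[:2]
print("t",round(s["t"],2),"TCP in caddy frame x,y",np.array([c*d[0]+sn*d[1],-sn*d[0]+c*d[1]]),"z above rim",round(e[2]-v[2],2),"z",round(e[2],2),"yaw err",round(s["tcp_rot"][2]-v[3],4),"F",np.array(s["ft_force"]),"op",s["opening"])
E
python3 to.py
```

```text
t: 2.15
eef_pos: [469.7, -318.5, 215.2]
tcp_rot: [-3.141, -0.0, -0.053]
ft_force: [1.0, -1.3, 0.2]
opening: 0.025
grip_force: 0.0
t 2.25 TCP in caddy frame x,y [ -44.45 -396.41] z above rim 123.33 z 215.05 yaw err -0.0039 F [0.13 0.11 0.14] op 0.006709558430317344
```

```bash
python3 -m inch '[[[0.06,-0.99,0],0,1],[[0.06,-0.99,0],0,1],[[0.06,-0.99,0],0,1],[[0.05,-0.98,0],0,1],[[0,0,0],0,1],[[0,0,0.6],0,1],[[0,0,0.6],0,1],[[0,0,0.5],0,1],[[0,0,0],0,1],[[0,0,0],0,1]]'
python3 to.py; python3 - <<'E'
from h import *
p=eyes.read_camera("wrist");save(p,"w1.png")
E
```

```text
t: 3.5
eef_pos: [497.3, -86.7, 113.4]
tcp_rot: [3.141, -0.001, -0.058]
ft_force: [0.1, -0.6, 0.1]
opening: 0.003
grip_force: 0.0
t 3.6 TCP in caddy frame x,y [ -29.14 -160.11] z above rim 22.06 z 113.78 yaw err -0.0054 F [0.57 0.02 0.62] op 0.003565866048669638
```

View pics/w1.png

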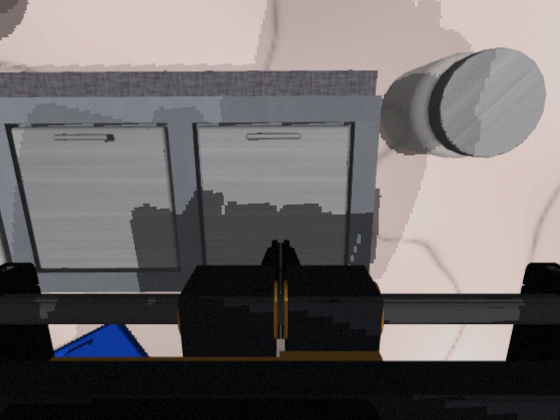

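The wrist view shows the fingertip (about 280,245) over the near half of lid d, with the jar to the right, clear. Next I descend carefully.

```bash
python3 -m inch '[[[-0.03,-0.02,0.1],0,1],[[0,0,0.08],0,1],[[0,0,0.08],0,1],[[0,0,0.02],0,1],[[0,0,0],0,1],[[0,0,0],0,1],[[0,0,0],0,1],[[0,0,0],0,1],[[0,0,0],0,1],[[0,0,0],0,1]]'; python3 to.py
```

```text
t: 4.9
eef_pos: [495.0, -84.4, 95.8]
tcp_rot: [3.141, -0.0, -0.057]
ft_force: [1.2, 0.1, -0.1]
opening: 0.001
grip_force: 0.0
t 5.0 TCP in caddy frame x,y [ -31.61 -158.28] z above rim 4.13 z 95.85 yaw err -0.0049 F [-0.18  0.21  0.12] op 0.0026889794401915995
```

```bash
python3 -m inch '[[[0,0,0.01],0,1],[[0,0,0.01],0,1],[[0,0,0.01],0,1],[[0,0,0.01],0,1],[[0,0,0],0,1],[[0,0,0],0,1],[[0,0,0],0,1],[[0,0,0],0,1],[[0,0,0],0,1],[[0,0,0],0,1]]'
```

```text
t: 6.25
eef_pos: [495.0, -84.3, 93.4]
tcp_rot: [3.142, -0.0, -0.057]
ft_force: [0.1, 0.2, 1.4]
opening: 0.004
grip_force: 0.0
```

```bash
python3 -m inch '[[[0,0,0.01],0,1],[[0,0,0.01],0,1],[[0,0,0],0,1],[[0,0,0],0,1],[[0,0,0],0,1],[[0,0,0],0,1],[[0,0,0],0,1],[[0,0,0],0,1],[[0,0,0],0,1],[[0,0,0],0,1]]'
```

```text
t: 7.5
eef_pos: [495.0, -84.4, 92.2]
tcp_rot: [3.142, -0.0, -0.057]
ft_force: [0.2, -0.7, -0.4]
opening: 0.004
grip_force: 0.0
```

```bash
python3 -m inch '[[[0,0,0.01],0,1],[[0,0,0.01],0,1],[[0,0,0],0,1],[[0,0,0],0,1],[[0,0,0],0,1],[[0,0,0],0,1],[[0,0,0],0,1],[[0,0,0],0,1],[[0,0,0],0,1],[[0,0,0],0,1]]'
```

```text
t: 8.75
eef_pos: [495.0, -84.3, 91.3]
tcp_rot: [3.141, -0.0, -0.057]
ft_force: [-1.7, -0.2, 4.7]
opening: -0.001
grip_force: 2.7
```

Lid d is solid at about 91.4 mm. Next is lid c. A loose lid would touch from about 94.4 mm, so I stop at 92.7 mm.

```bash
python3 -m inch '[[[0,0,-0.25],0,1],[[0,-0.9,0],0,1],[[0,-0.867,0],0,1],[[0,0,0],0,1],[[0,0,0.1],0,1],[[0,0,0.07],0,1],[[0,0,0.03],0,1],[[0,0,0.02],0,1],[[0,0,0],0,1],[[0,0,0],0,1]]'; python3 to.py
```

```text
t: 10.0
eef_pos: [501.0, 21.4, 92.9]
tcp_rot: [3.142, -0.0, -0.057]
ft_force: [-0.8, 0.3, 0.4]
opening: 0.003
grip_force: 0.0
t 10.1 TCP in caddy frame x,y [-31.07 -52.25] z above rim 1.17 z 92.9 yaw err -0.0049 F [-0.38  1.75  0.19] op 0.003900656187023236
```

```bash
python3 -m inch '[[[0,0,-0.22],0,1],[[0,-0.9,0],0,1],[[-0.01,-0.867,0],0,1],[[0,0,0],0,1],[[0,0,0.1],0,1],[[0,0,0.07],0,1],[[0,0,0.03],0,1],[[0,0,0.02],0,1],[[0,0,0],0,1],[[0,0,0],0,1]]'; python3 to.py
```

```text
t: 11.35
eef_pos: [505.9, 126.8, 93.0]
tcp_rot: [3.141, 0.001, -0.057]
ft_force: [-4.2, -2.1, 5.6]
opening: 0.005
grip_force: 3.2
t 11.45 TCP in caddy frame x,y [-31.63  53.17] z above rim 1.29 z 93.01 yaw err -0.0053 F [-3.88 -2.45  5.83] op 0.003025041121376754
```

```bash
python3 - <<'E'
from h import *
p=eyes.read_camera("wrist")
a=cv2.cvtColor(p["pixels"],cv2.COLOR_RGB2BGR)
cv2.imwrite("pics/w2.png",np.clip(1.5*a.astype(float),0,255).astype(np.uint8))
E
```

```text
(no output)
```

View pics/w2.png

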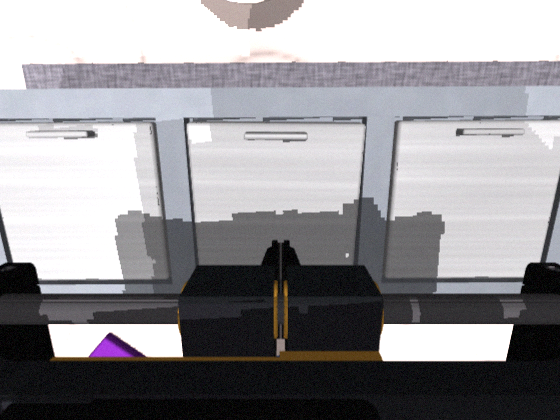

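Lid b gives 5.7 N at 1.5 mm above the solid level, so it is the loose one and is bottomed at its dip. In the picture, the tip at (280,245) is on its near edge. I press 0.3 mm more, then release and move over the middle.

```bash
python3 -m inch '[[[0,0,0.005],0,1],[[0,0,0],0,1],[[0,0,0],0,1],[[0,0,-0.05],0,1],[[0,0,-0.15],0,1],[[0.53,0,0],0,1],[[0,0,0],0,1],[[0,0,0.1],0,1],[[0,0,0.04],0,1],[[0,0,0],0,1]]'; python3 to.py
```

```text
t: 12.75
eef_pos: [537.6, 125.6, 95.8]
tcp_rot: [3.141, 0.001, -0.056]
ft_force: [0.2, -0.1, 0.2]
opening: 0.004
grip_force: 0.0
t 12.85 TCP in caddy frame x,y [ 0.39 53.67] z above rim 4.4 z 96.12 yaw err -0.0047 F [-0.21 -0.61 -0.01] op 0.004242911034362357
```

```bash
python3 -m inch '[[[0,0,0.01],0,1],[[0,0,0.01],0,1],[[0,0,0.01],0,1],[[0,0,0.01],0,1],[[0,0,0],0,1],[[0,0,0],0,1],[[0,0,0],0,1],[[0,0,0],0,1],[[0,0,0],0,1],[[0,0,0],0,1]]'; python3 -m inch '[[[0,0,0.01],0,1],[[0,0,0.01],0,1],[[0,0,0.01],0,1],[[0,0,0.01],0,1],[[0,0,0.005],0,1],[[0,0,0],0,1],[[0,0,0],0,1],[[0,0,0],0,1],[[0,0,0],0,1],[[0,0,0],0,1]]'
```

```text
t: 14.1
eef_pos: [538.1, 125.6, 94.2]
tcp_rot: [3.142, -0.0, -0.057]
ft_force: [-1.4, -0.6, 6.8]
opening: 0.003
grip_force: 3.1
t: 15.35
eef_pos: [538.1, 125.6, 91.7]
tcp_rot: [3.142, -0.001, -0.057]
ft_force: [-2.3, -0.3, 9.9]
opening: 0.008
grip_force: 4.8
```

```bash
python3 -m inch '[[[0,0,0.01],0,1],[[0,0,0.005],0,1],[[0,0,0],0,1],[[0,0,0],0,1],[[0,0,0],0,1],[[0,0,0],0,1],[[0,0,0],0,1],[[0,0,0],0,1],[[0,0,0],0,1],[[0,0,0],0,1]]'
```

```text
t: 16.6
eef_pos: [538.1, 125.6, 91.2]
tcp_rot: [-3.142, -0.001, -0.057]
ft_force: [-5.2, -1.1, 14.9]
opening: 0.005
grip_force: 7.3
```

```bash
python3 -m inch '[[[0,0,0.01],0,1],[[0,0,0.01],0,1],[[0,0,0],0,1],[[0,0,0],0,1],[[0,0,0],0,1],[[0,0,0],0,1],[[0,0,0],0,1],[[0,0,0],0,1],[[0,0,0],0,1],[[0,0,0],0,1]]'
```

```text
t: 17.85
eef_pos: [538.2, 125.6, 91.2]
tcp_rot: [-3.142, -0.002, -0.056]
ft_force: [-8.1, -2.1, 28.8]
opening: 0.005
grip_force: 14.2
```

It stops hard at 91.2 mm under 29 N. I lift off and re-check lid b's near edge at 92.8 mm, where nothing should touch.

```bash
python3 -m inch '[[[0,0,-0.05],0,1],[[0,0,-0.2],0,1],[[-0.53,0,0],0,1],[[0,0,0],0,1],[[0,0,0.1],0,1],[[0,0,0.06],0,1],[[0,0,0.027],0,1],[[0,0,0],0,1],[[0,0,0],0,1],[[0,0,0],0,1]]'; python3 to.py
```

```text
t: 19.1
eef_pos: [506.4, 127.4, 92.8]
tcp_rot: [3.142, -0.0, -0.057]
ft_force: [0.4, -0.6, -0.2]
opening: 0.007
grip_force: 0.0
t 19.2 TCP in caddy frame x,y [-31.16  53.79] z above rim 1.05 z 92.77 yaw err -0.0048 F [-0.1  -0.37 -0.26] op 0.004957505289705022
```

```bash
python3 -m inch '[[[0,0,-0.3],0,1],[[0,0,-0.8],0,1],[[0,0,-0.9],0,1],[[0,0,-0.9],0,1],[[0,0,0],0,1],[[0,0,0],0,1],[[0,0,0],0,1],[[0,0,0],0,1],[[0,0,0],0,1],[[0,0,0],0,1]]'; python3 - <<'E'
from h import *
save(eyes.read_camera("wrist"),"w3.png")
E
```

```text
t: 20.45
eef_pos: [506.3, 127.4, 266.4]
tcp_rot: [3.141, 0.0, -0.057]
ft_force: [0.6, -0.7, -0.3]
opening: 0.003
grip_force: 0.0
```

View pics/w3.png

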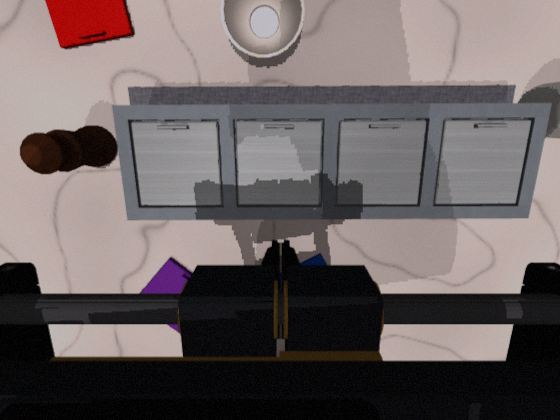

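All four lids (row about 163, cols 175 to 485) lie evenly in their wells. The mill, bowl and jar have not moved, and the gripper is well clear.

```bash
python3 -c "
from cell import env
print(env.job_done())"
```

```text
the job is handed in; nothing more can be done
None
```

Lid b was the loose one: it gave under an edge press, I pushed it home on its middle, and an edge re-check found it seated; I then lifted clear and handed the job in at about 20.5 s (no verdict was returned, and lid a was not pressed).

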